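# Lower a measuring probe onto a wood sample with a two-stage lever

## Robot

A 7-joint arm with a two-finger parallel gripper is mounted at the origin on the work surface. World frame = base frame: x ahead of the robot, y to its left, z up, the work surface at z = 0. Lengths are in m, angles in rad, forces in N, time in s.
With the tool pointing down it reaches from about 0.4 to 0.85 m from the base axis. Payload 4.5 kg.
Tool frame: the origin (TCP) lies on the centre line of the jaws, within the pads' length; the fingertips stand 22 mm ahead of it and the grasp point (between the pads) lies 3 mm ahead of it; y points along the fingers, x is the direction in which the jaws open and shut, and the axes are right-handed (so a half turn about y gives the same grasp; the last joint's range is limited). The gripper opens to 85 mm and grips with 20 to 120 N. Pads are 22 mm wide; open, the fingers measure 114 mm over their backs; the gripper's body (76 mm by 85 mm) begins 54 mm behind the grasp point. The pads swing forward as they close: fully open they stand 13 mm farther back than shut.
Start: joints at [-1.151, 0.689, -0.195, 1.565, 0.157, 0.902, -0.215], TCP at [0.235, 0.579, 0.253] pointing down, gripper open.
Joint ranges: [-3.01, 3.01], [-0.46, 2.08], [-1.47, 1.51], [0.13, 2.56], [-1, 4.14], [0.04, 2.09], [-2.66, 2.66]. Speed limits (rad/s): [2.57, 2.57, 3.14, 3.14, 3.14, 3.14, 3.14].

## Interface

Orientations are given as [roll, pitch, yaw] about the fixed x, y, z axes, in that order (R = Rz(yaw) Ry(pitch) Rx(roll)).
In Python, from plant import arm gives the robot as it stands.
- The arm moves only by the tool step_arm, never from a script. Its argument "deltas" is a list of rows, each a list of 5 numbers: the opening in per cent of the stroke, from 0 (shut) to 100 (fully open), then the shift along the tool's x, y, z in mm, then the turn about the tool's y in degrees. A call has 1 to 8 rows; each row is the pose to reach, as a shift and turn from the pose measured when the call began, along the tool's axes at that moment; what a row does not reach only later rows make up. A row lasts 1/8 s, in which the tool goes at most 62.5 mm and 10.7 degrees, less where a joint would pass 70% of its speed; a pose out of reach is approached as far as the arm can. A call with a gripper value outside its range is refused whole. The fingers move at their own pace and stop on an object; "grip_force" is the grip in N (left out, the last holds). Time passes only in rows, so rows that repeat a pose let the fingers close. It gives the time, the measured TCP pose, the force and the opening at its end, in the units of the state.
- arm.read_state(): the state, without advancing time (a new reading comes with each control period).
- arm.read_camera(name): name is "scene" or "top" or "wrist"; returns a dict with "image" (480x640x3 uint8, red, green, blue), "depth" (480x640 float32, m along the optical axis (not along the pixel's ray), 0 where there is no reading), "K" (3x3 intrinsics, pixels), "xyz" and "orientation" of the camera in the world. Camera axes: x right, y down, z forward; pixel columns grow to the right and rows downward; lengths in m; the calibration is good to about 2 mm. The wrist camera is an equidistant fisheye: a pixel r from the principal point sees the ray r / f radians off the axis. A picture is of the moment at which its call begins.
- arm.close_job(): hands the job in, once; it reports no verdict.
The state is a dict: "time_s": time; "qpos": joint angles; "joint_velocities": joint speeds; "joint_torque": joint torques, N m; "ee_pos": TCP position; "tool_rot": TCP orientation; "contact_force": force on the tool from outside, world axes, zero at the start; "moment": the same for the moment, N m; "grip_width": finger opening in m.
Only numpy, scipy, OpenCV 4.12 (cv2) and the standard library are available. Lean on these libraries where they do the work, as an engineer would, in place of code of your own. Each camera call takes 0.05 s, during which the arm holds its last target.

## Task

Push the striped light-wood block along the black base plate, away from you, until its end sits flush and square against the aluminium fence under the probe. Then, with the block seated, push the red lever along its slot past the first click to the second stop, so that the probe comes down and rests on the block. Only push with the fingers: do not lift the block, do not touch the probe, and leave the brass weight, the spare dark block and the blue dish where they are.

Things in the scene. Friction and masses are not known exactly. Their poses are not given: they have to be found in the camera images.
- machine: Bench probe stand, fixed to the table, turned up to 0.25 rad. Origin: centre of the base plate's underside, on the table; x points away from the robot (push direction of block and lever), y left, z up. Black base plate 280 (x) by 360 (y) by 15 mm thick; the block slides on its top. Other parts' places are given in this frame, in mm.
- fence_face (a point): Centre of the near face of the aluminium fence, at machine x = 100, y = 0, z = 27.5 mm. The fence is a fixed bar 12 mm thick (x), 100 mm wide (y), its top at z = 40 mm.
- block: Loose light-wood block with two dark stripes, 120 (x) by 70 (y) by 40 mm high, about 0.25 kg. Origin: centre of its underside; x roughly along the machine's x. Starts on the base plate 30 to 60 mm short of the fence, turned up to 0.15 rad. It slides at 2 to 3 N. Two spread fingertips on its near end square it; a push at one point can leave it askew, a corner jammed on the fence.
- block_far (a point): Centre of the block's far end face, the one that goes against the fence.
- block_near (a point): Centre of the block's near end face, the one to push, 20 mm above its underside.
- lever (a joint): Travel of the red lever along machine +x, in m: 0 = raised stop (start), 0.037 = first click, 0.074 = second stop (slot end). Springy detents pull it to the nearest of these; the humps lie at about 0.017 and 0.057. Passing one takes about 7 N, then it jumps on by itself. Geared to the probe, which is 32 mm above the block at 0 and comes down 34 mm by 0.074.
- lever_knob (a point): Centre of the red lever knob, a rounded block 22 (x, slot direction) by 32 (y) by 40 mm high; its underside is 10 mm and its top 50 mm above the housing's top. At 0 it is at x = -40, y = +130, z = 100 mm in the machine's frame.
- slot_end (a point): Point on the flat top (z = 70 mm) of the grey lever housing where the lever's centre stands at the second stop: machine x = 34, y = 130. The housing is a fixed box 190 (x) by 70 (y) mm centred at x = -3, y = 130.
- spindle (a point): Lower end (z = 162 mm) of the fixed aluminium spindle, a 44 mm wide upright cylinder at machine x = 75, y = 0, up to z = 312 mm. A black bracket, 50 mm wide (x), z = 140 to 162 mm, carries it from the white and black column, 100 (x) by 60 (y) mm, centred at x = 75, y = -142, 315 mm high.
- probe: Thin sprung steel pin (8 mm ball end) below the spindle at x = +75, y = 0 of the machine; with the quill (a 26 mm wide steel and brass sleeve) it moves down with the lever. Origin at the ball's lowest point. It gives softly by 2 mm on the block at the second stop.
- probe_tip (a point): Lowest point of the probe.
- quill: Steel and brass sleeve that carries the probe, 26 mm wide, starting 18 mm above the probe's lowest point; not to be touched.
- weight: Loose brass calibration weight, 28 mm wide and 36 mm high, standing on the right front of the base plate; leave alone. Origin: centre of its underside.
- spare: Spare dark-wood block, 60 by 40 by 30 mm, on the table beside the base plate; leave alone. Origin: centre of its underside.
- dish: Empty blue dish, 60 mm wide, 30 mm high, on the table beside the base plate; leave alone. Origin: centre of its underside.
Mind the look-alikes: they are no part of the job. Of the things that look like the block, the smallest one is meant.

How it is judged:
On the way, in this order (a step that is already met when the one before it is completed fails the run):
1. the block is flush and square against the fence while the lever is still at its raised stop (x of block_far in the frame of machine above 0.097 m and angle between the x axis of block and the x axis of machine, either way round below 0.05 rad and value of joint lever below 0.015 m), for 0.2 s.
2. the lever has gone past the first click to the second stop (value of joint lever above 0.07 m), for 0.2 s.
At the end, for the whole second after the job is handed in: The block's far end is within 3 mm of the fence and square to it within 0.05 rad, lying on the base plate at rest; the lever stands at the second stop (within 4 mm); the probe rests on the block (x of block_far in the frame of machine above 0.097 m and angle between the x axis of block and the x axis of machine, either way round below 0.05 rad and value of joint lever above 0.07 m and contact force between probe and block above 0.15 N and linear speed of block below 0.01 m/s and z of block in the frame of machine below 0.018 m); the robot touches nothing.
It fails at once if the block is lifted off the base plate (more than 8 mm) (z of block in the frame of machine above 0.023 m).
It fails at once if the robot touches the probe or its sleeve (contact force between any of the fingers, the arm and quill above 0.5 N).
It fails at once if the weight, the spare block or the dish is moved by more than 15 mm (distance of any of weight, spare, dish from where it was at the start of the episode above 0.015 m).
It also fails if it takes over 40 s, if anything falls off the work surface, if the arm or the gripper's body presses on something with over 40 N, if the wrist force passes 120 N, or if a joint passes its speed limit or range.

## Working session

There is one attempt and no reset: what is moved stays moved. The work goes in short steps, Python scripts to look and compute and a tool call to move; the robot and the scene stay as the last step left them, time stands still between calls to the robot, and variables do not carry over. Pictures are saved under pics/ and viewed, and the job is handed in when it is done.

Besides the shell and the picture viewer there is one more tool, called after "Request:" as a command line: name --pt "numbers of a row" for each row, then --argument value for the rest. step_arm: Moves the arm, as the interface text tells. Its arguments: {"type":"object","properties":{"deltas":{"type":"array","items":{"type":"array","items":{"type":"number"}}},"grip_force":{"type":"number"}},"required":["deltas"]}

```bash
ls; mkdir -p pics; python3 - <<'E'
from plant import arm
import cv2,numpy as np,pickle
s=arm.read_state();print(s)
for n in("scene","top","wrist"):
    c=arm.read_camera(n);pickle.dump(c,open(f'{n}0.pkl','wb'))
    cv2.imwrite(f'pics/{n}0.png',c["image"][:,:,::-1]);print(n,c["K"],c["xyz"],c["orientation"])
E
```

```text
pics
{'time_s': 0.0, 'qpos': array([-1.15119905,  0.68998177, -0.1945186 ,  1.56642047,  0.15729831,
        0.90249475, -0.2150802 ]), 'joint_velocities': array([ 1.00365756e-03,  8.40133811e-04, -5.87058858e-04,  7.27701684e-05,
        1.65424772e-03, -2.20747584e-03, -3.01209674e-04]), 'joint_torque': array([ 3.99027540e-04, -5.39627802e+01, -1.26562189e+00, -1.58537471e+01,
        9.32355237e-03,  9.53080540e-03,  1.71065773e-05]), 'ee_pos': array([0.23498645, 0.57844476, 0.25246515]), 'tool_rot': array([-1.570934  ,  0.00190688,  1.18511504]), 'contact_force': array([0.16413488, 0.15846874, 0.48719883]), 'moment': array([-0.01653257,  0.02654236,  0.0539621 ]), 'grip_width': 0.08520749983146042}
scene [[439.71810679   0.         310.74256611]
 [  0.         439.71810679 242.35778254]
 [  0.           0.           1.        ]] [1.06317055 0.02137007 0.79078327] [-2.46990409e+00  7.49799891e-04  1.56101689e+00]
top [[490.03385272   0.         314.78250278]
 [  0.         490.03385272 240.37232625]
 [  0.           0.           1.        ]] [0.47711811 0.03078148 1.01037818] [-3.08693164e+00  2.43066027e-03 -1.55962218e+00]
wrist [[371.64829954   0.         323.35353101]
 [  0.         371.64829954 239.75175455]
 [  0.           0.           1.        ]] [0.15851284 0.6098852  0.37206183] [2.81772009e+00 2.76765619e-04 1.18631942e+00]
```

View pics/scene0.png

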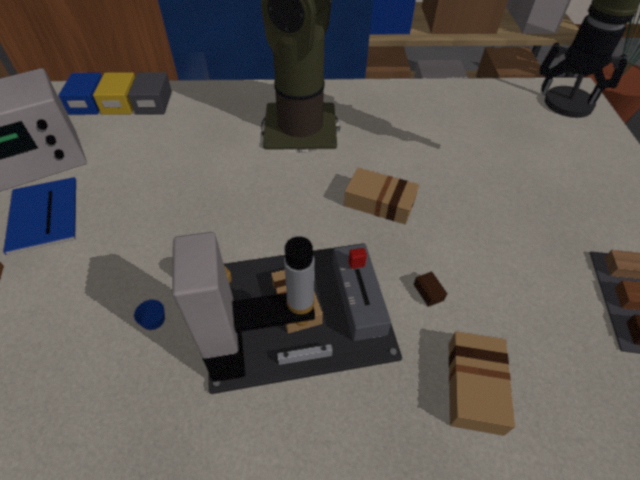

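View pics/top0.png

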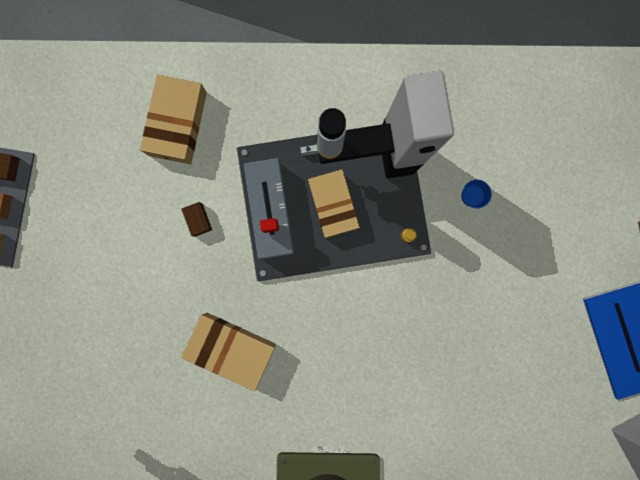

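View pics/wrist0.png

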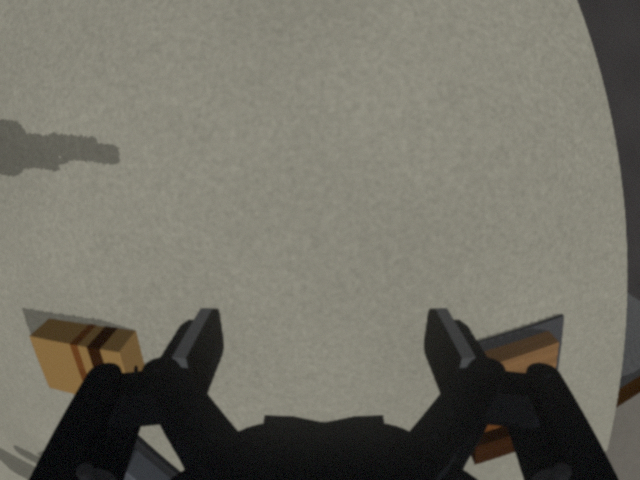

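The scene camera looks towards the robot. The top view shows the small striped block on the plate at about (333,203), the red knob at (269,226), the weight at (409,236), the dish at (476,194) and the spare block at (197,219). The two larger striped blocks, at (173,118) and (228,352), are decoys. Next I measure poses from the depth data.

```bash
cat > h.py <<'E'
import numpy as np,cv2,pickle
from scipy.spatial.transform import Rotation as R
def cloud(c):
    K=c["K"];d=c["depth"];v,u=np.mgrid[:480,:640]
    P=np.stack([(u-K[0,2])/K[0,0]*d,(v-K[1,2])/K[1,1]*d,d],-1)
    return P@R.from_euler('xyz',c["orientation"]).as_matrix().T+c["xyz"]
def rect(pts):
    (cx,cy),(w,h),a=cv2.minAreaRect((pts[:,:2]*1000).astype(np.float32));return np.round([cx,cy,w,h,a],1)
def big(m):
    n,l,s,_=cv2.connectedComponentsWithStats(m.astype(np.uint8));return l==1+np.argmax(s[1:,4])
E
cat > m.py <<'E'
import sys
from h import *
c=pickle.load(open(sys.argv[1],'rb'));P=cloud(c);im=c["image"].astype(int)
z=P[...,2];v,u=np.mgrid[:480,:640]
if 'top' in sys.argv[1]:
    box=lambda a,b,e,f:(u>a)&(u<b)&(v>e)&(v<f)
    print('table z',np.median(z[400:440,100:250]))
    mb=big(box(295,370,160,245)&(abs(z-.055)<.008)&(im[...,0]-im[...,2]>15)&(im[...,0]>60));print('block',rect(P[mb]),np.median(z[mb]),mb.sum())
    mh=big(box(235,300,150,270)&(abs(z-.07)<.008));print('housing',rect(P[mh]),np.median(z[mh]),mh.sum())
    mp=big(box(225,440,130,290)&(abs(z-.015)<.007)&(im.max(-1)<75));print('plate',rect(P[mp]),np.median(z[mp]),mp.sum())
    mk=big(box(250,285,210,240)&(im[...,0]>2*im[...,1]+20)&(z>.11));print('knob top',rect(P[mk]),np.median(z[mk]),P[mk].mean(0))
    o=c["image"][:,:,::-1].copy()
    for m,col in((mb,(0,255,0)),(mh,(255,0,0)),(mp,(0,255,255)),(mk,(255,255,0))):
        cs,_=cv2.findContours(m.astype(np.uint8),0,1);cv2.drawContours(o,cs,-1,col,1)
    cv2.imwrite('pics/seg_'+sys.argv[1][:-4]+'.png',cv2.resize(o[120:300,220:450],None,fx=3,fy=3,interpolation=0))
E
python3 m.py top0.pkl
```

```text
table z -0.0004716420254792242
block [603.4  -0.9 120.4  70.2  16.7] 0.05492602750250897 2174
housing [590.5 125.7 190.1  70.5   9.7] 0.06996561420182912 3277
plate [615.3  -3.2 278.5 357.9   9.7] 0.014977153070140359 13591
knob top [526.5  77.1 131.7  31.6  56.6] 0.11949426315145184 [0.55311508 0.11784587 0.12370313]
```

Block, housing and plate agree in size: 120×70, 190×70 and 279×358 mm. That puts the machine at (615.3, -2.9) mm with yaw 9.7°, and the block 7° askew with about 50 mm to go. Next is a helper that converts targets into tool deltas.

```bash
cat > d.py <<'E'
# args: machine x y (mm), world z TCP (mm)
import sys
from h import *
from plant import arm
s=arm.read_state();Y=np.deg2rad(9.7);M=np.array([615.3,-2.9])
c,n=np.cos(Y),np.sin(Y);Rm=np.array([[c,-n],[n,c]])
Rt=R.from_euler('xyz',s["tool_rot"]).as_matrix();p=s["ee_pos"]*1000
print('t',round(s["time_s"],2),'machine xy',np.round(Rm.T@(p[:2]-M),1),'z',p[2].round(1),'F mach',np.round(Rm.T@s["contact_force"][:2],1),s["contact_force"][2].round(1),'grip',s["grip_width"].round(4))
if len(sys.argv)>3:
    a=[float(x) for x in sys.argv[1:4]]
    t=np.append(Rm@a[:2]+M,a[2]);yaw=np.arctan2(Rt[1,0],Rt[0,0])
    print('tool delta',np.round(Rt.T@(t-p),1),'turn',round(np.degrees(yaw)-99.7,2),'tilt',np.round(np.degrees(s["tool_rot"][:2]),2))
E
python3 d.py -110 -3 200; python3 d.py -110 -3 48
```

```text
Traceback (most recent call last):
  File "d.py", line 8, in <module>
    print('t',round(s["time_s"],2),'machine xy',np.round(Rm.T@(p[:2]-M),1),'z',p[2].round(1),'F mach',np.round(Rm.T@s["contact_force"][:2],1),s["contact_force"][2].round(1),'grip',s["grip_width"].round(4))
                                                                                                                                                                                    ^^^^^^^^^^^^^^^^^^^^^
AttributeError: 'float' object has no attribute 'round'
Traceback (most recent call last):
  File "d.py", line 8, in <module>
    print('t',round(s["time_s"],2),'machine xy',np.round(Rm.T@(p[:2]-M),1),'z',p[2].round(1),'F mach',np.round(Rm.T@s["contact_force"][:2],1),s["contact_force"][2].round(1),'grip',s["grip_width"].round(4))
                                                                                                                                                                                    ^^^^^^^^^^^^^^^^^^^^^
AttributeError: 'float' object has no attribute 'round'
```

```bash
sed -i 's/s\["contact_force"\]\[2\].round(1)/round(float(s["contact_force"][2]),1)/; s/s\["grip_width"\].round(4)/round(s["grip_width"],4)/' d.py
python3 d.py -110 -3 200
```

```text
t 0.15 machine xy [-276.8  637.3] z 252.7 F mach [-0.   0.1] 0.1 grip 0.0851
tool delta [-456.1   53.4 -479.2] turn -31.8 tilt [-9.001e+01  8.000e-02]
```

Request:
step_arm --pt "60 -38 0 -40 -4" --pt "55 -76 0 -80 -8" --pt "52 -114 0 -120 -12" --pt "52 -152 0 -160 -16" --pt "52 -190 0 -200 -20" --pt "52 -228 0 -240 -24" --pt "52 -266 0 -280 -28" --pt "52 -304 0 -319 -32"

```text
time_s: 1.15
ee_pos: [0.4169, 0.1752, 0.2531]
tool_rot: [-1.57, 0.001, 1.746]
contact_force: [1.2, 0.2, 0.3]
grip_width: 0.0442
```

```bash
python3 d.py -110 -3 120
```

```text
t 1.15 machine xy [-165.6  209. ] z 253.1 F mach [1.2 0. ] 0.3 grip 0.0442
tool delta [-212.1  133.3  -54.4] turn 0.33 tilt [-8.997e+01  7.000e-02]
```

Request:
step_arm --pt "52 -50 10 -13 0" --pt "52 -100 30 -26 0" --pt "52 -150 60 -40 0" --pt "52 -200 100 -50 0" --pt "52 -212 133 -54 0.3" --pt "52 -212 133 -54 0.3"

```text
time_s: 1.9
ee_pos: [0.5055, -0.0258, 0.1184]
tool_rot: [-1.565, 0.001, 1.738]
contact_force: [-0.5, 0.3, -0.0]
grip_width: 0.0442
```

```bash
python3 d.py -110 -3 48;python3 - <<'E'
from plant import arm
import cv2,pickle
for n in("top","wrist"):
    c=arm.read_camera(n);pickle.dump(c,open(f'{n}1.pkl','wb'));cv2.imwrite(f'pics/{n}1.png',c["image"][:,:,::-1])
E
```

```text
t 1.9 machine xy [-112.   -4.] z 118.4 F mach [-0.4  0.4] -0.0 grip 0.0442
tool delta [ 1.1 70.4 -2.4] turn -0.11 tilt [-8.969e+01  8.000e-02]
```

View pics/wrist1.png

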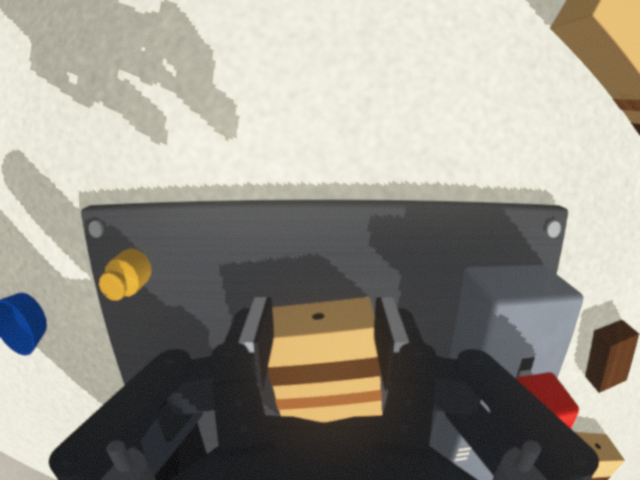

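View pics/top1.png

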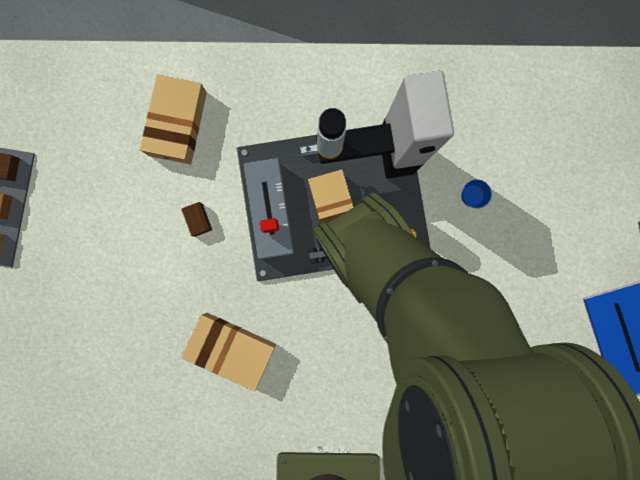

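The wrist view shows the block's near face at rows 300–335 between the fingertips at columns 255 and 390. The fingers should come down about 20 mm short of it. I descend now.

Request:
step_arm --pt "52 1 20 0 0" --pt "52 1 45 0 0" --pt "52 1 62 0 0" --pt "52 1 70 0 0" --pt "52 1 70 0 0"

```text
time_s: 2.62
ee_pos: [0.5071, -0.0211, 0.0517]
tool_rot: [-1.572, -0.0, 1.743]
contact_force: [-1.0, -0.5, 1.0]
grip_width: 0.0444
```

```bash
python3 d.py -70 -3 48;python3 - <<'E'
from plant import arm
import cv2,pickle
for n in("wrist",):
    c=arm.read_camera(n);cv2.imwrite(f'pics/{n}2.png',c["image"][:,:,::-1])
E
```

```text
t 2.62 machine xy [-109.8    0.3] z 51.7 F mach [-1.  -0.3] 1.0 grip 0.0444
tool delta [ -3.4   3.7 -39.8] turn 0.19 tilt [-90.05  -0.  ]
```

View pics/wrist2.png

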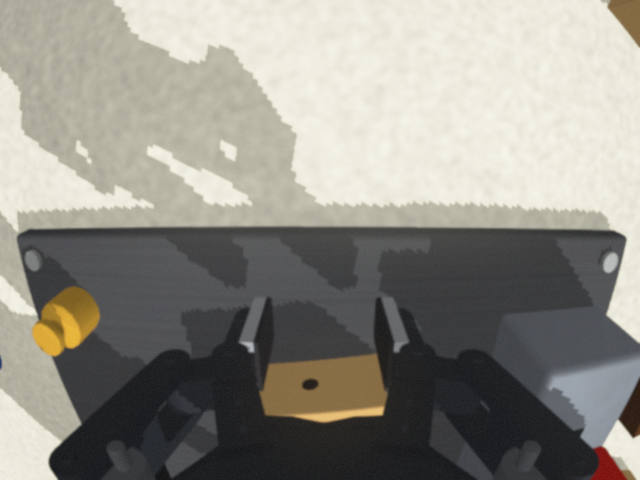

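Request:
step_arm --pt "52 -3 3 -8 0" --pt "52 -3 3 -16 0" --pt "52 -3 3 -24 0" --pt "52 -3 3 -31 0" --pt "52 -3 3 -38 0" --pt "52 -3 3 -45 0" --pt "52 -3 3 -52 0" --pt "52 -3 3 -58 0"

```text
time_s: 3.68
ee_pos: [0.5656, -0.0145, 0.0488]
tool_rot: [-1.572, 0.0, 1.742]
contact_force: [-0.9, -0.7, 0.5]
grip_width: 0.0447
```

```bash
python3 d.py -31 -3 48;python3 - <<'E'
from plant import arm
import cv2,pickle
for n in("top","wrist","scene"):
    c=arm.read_camera(n);cv2.imwrite(f'pics/{n}3.png',c["image"][:,:,::-1])
    pickle.dump(c,open(f'{n}3.pkl','wb'))
E
```

```text
t 3.67 machine xy [-51.   -3.1] z 48.8 F mach [-1.  -0.6] 0.5 grip 0.0447
tool delta [  0.1   0.8 -20. ] turn 0.14 tilt [-9.009e+01  2.000e-02]
```

View pics/wrist3.png

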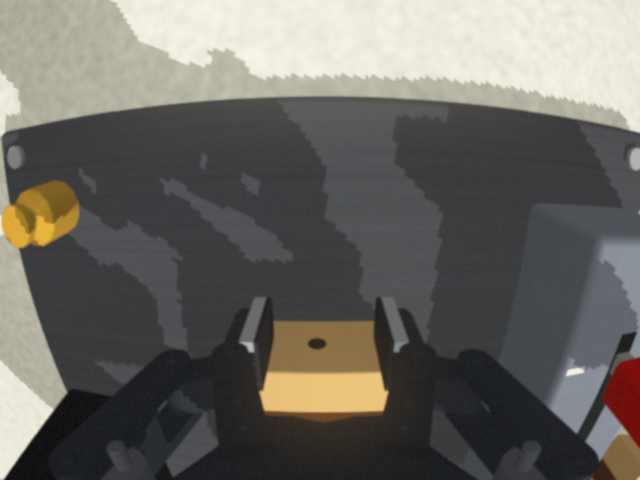

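View pics/scene3.png

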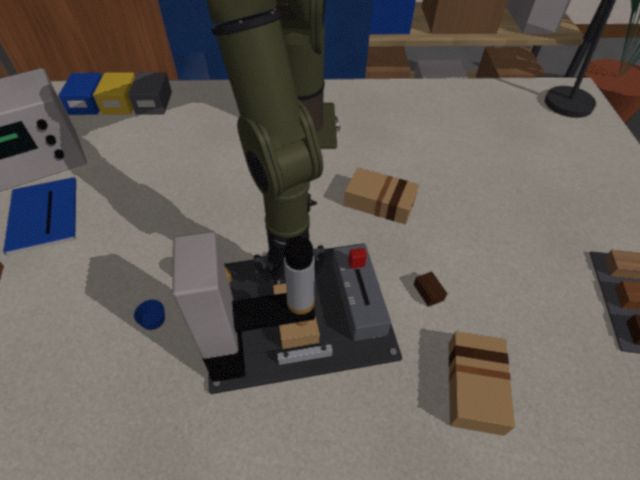

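The block's near face now looks square between the fingertips in the wrist view. The scene view shows a small gap to the fence, between (300,342) and (303,352). I push on slowly.

Request:
step_arm --pt "52 0 0 -5 0" --pt "52 0 0 -9 0" --pt "52 0 0 -13 0" --pt "52 0 0 -16 0" --pt "52 0 0 -18 0" --pt "52 0 0 -19 0"

```text
time_s: 4.58
ee_pos: [0.5837, -0.0111, 0.049]
tool_rot: [-1.572, 0.0, 1.743]
contact_force: [-4.6, -0.2, 2.7]
grip_width: 0.0442
```

```bash
python3 d.py -31 -3 48;python3 - <<'E'
from plant import arm
import cv2,pickle
from h import *
c=arm.read_camera("scene");im=c["image"]
cv2.imwrite('pics/scene4.png',cv2.resize(im[300:380,240:360,::-1],None,fx=6,fy=6,interpolation=2))
P=cloud(c);Y=np.deg2rad(9.7);a=(P[...,:2]*1000-[615.3,-2.9]);mx=a@[np.cos(Y),np.sin(Y)];my=a@[-np.sin(Y),np.cos(Y)];z=P[...,2]
for k in range(-30,31,10):
    m=(abs(my-k)<5)&(abs(z-.055)<.004)&(mx<105);print(k,m.sum(),mx[m].max() if m.any() else None)
E
```

```text
t 4.58 machine xy [-32.5  -2.8] z 49.0 F mach [-4.6  0.6] 2.7 grip 0.0442
tool delta [-0.2  1.  -1.5] turn 0.15 tilt [-9.006e+01  1.000e-02]
-30 146 100.5148118750978
-20 136 99.75978350122884
-10 122 100.3797429525641
0 109 100.11184632170718
10 116 99.87447999626384
20 127 100.12009124191894
30 45 100.38346055226849
```

View pics/scene4.png

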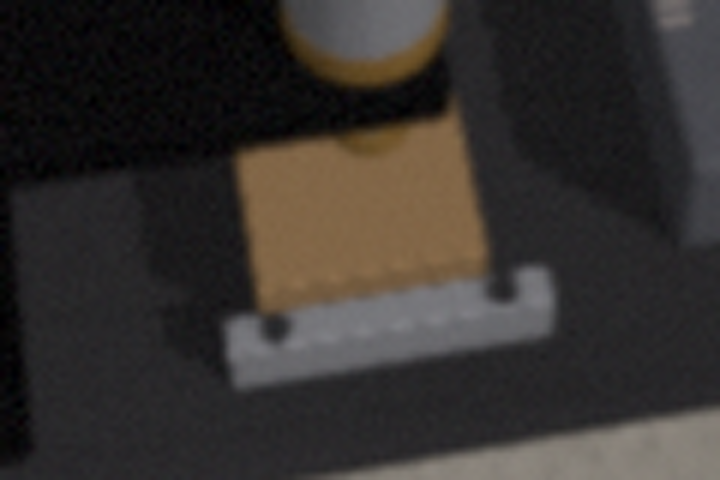

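The block's far edge meets the fence evenly, at x ≈ 100 mm across its whole width. I press a few millimetres further to make sure it is seated.

Request:
step_arm --pt "52 0 0 -3 0" --pt "52 0 0 -5 0" --pt "52 0 0 -6 0" --pt "52 0 0 -6 0"

```text
time_s: 5.12
ee_pos: [0.5838, -0.0112, 0.0486]
tool_rot: [-1.56, 0.001, 1.743]
contact_force: [-13.3, -1.3, 9.8]
grip_width: 0.0443
```

```bash
python3 d.py -110 -3 48
```

```text
t 5.12 machine xy [-32.4  -2.9] z 48.6 F mach [-13.3   1. ] 9.8 grip 0.0443
tool delta [ 0.1  1.5 77.6] turn 0.15 tilt [-8.938e+01  8.000e-02]
```

13 N with no further motion, so the block is seated. I back off and rise.

Request:
step_arm --pt "52 0 0 10 0" --pt "52 0 0 30 0" --pt "52 0 -5 60 0" --pt "52 0 -50 75 0" --pt "40 20 -100 75 0" --pt "20 60 -125 75 0" --pt "0 110 -125 75 0" --pt "0 132 -125 68 0"

```text
time_s: 6.12
ee_pos: [0.4962, 0.1117, 0.1754]
tool_rot: [-1.565, -0.001, 1.747]
contact_force: [1.2, -0.7, -1.1]
grip_width: -0.0001
```

```bash
python3 d.py -92 130 110;python3 - <<'E'
from plant import arm
import cv2,pickle
for n in("top","wrist","scene"):
    c=arm.read_camera(n);cv2.imwrite(f'pics/{n}5.png',c["image"][:,:,::-1])
    pickle.dump(c,open(f'{n}5.pkl','wb'))
E
```

```text
t 6.12 machine xy [-98.  133.1] z 175.4 F mach [ 1.  -0.9] -1.1 grip -0.0001
tool delta [-3.2 65.4 -6.4] turn 0.4 tilt [-8.964e+01 -8.000e-02]
```

View pics/scene5.png

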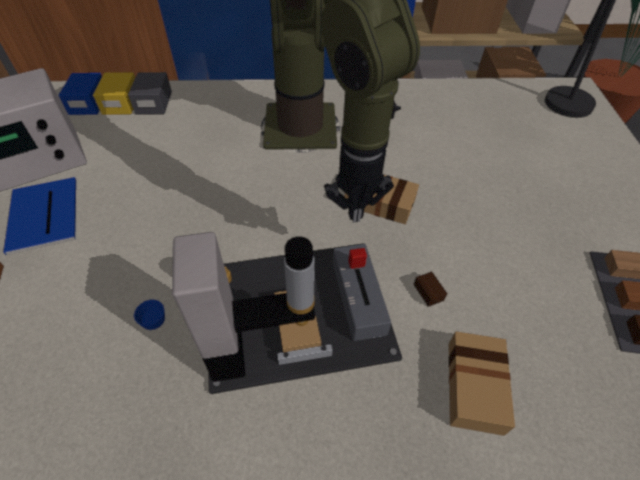

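View pics/wrist5.png

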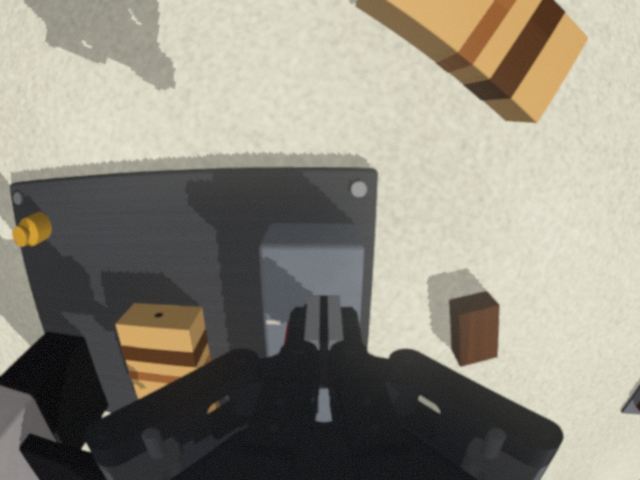

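Scene and wrist views: the block stays at the fence, the lever is untouched, and the shut fingers are above the near end of the housing. I check the block numerically from the top view.

```bash
cat > blk.py <<'E'
import sys
from h import *
c=pickle.load(open(sys.argv[1],'rb'));P=cloud(c);im=c["image"].astype(int)
Y=np.deg2rad(9.7);a=(P[...,:2]*1000-[615.3,-2.9]);mx=a@[np.cos(Y),np.sin(Y)];my=a@[-np.sin(Y),np.cos(Y)];z=P[...,2]
m=(abs(my)<60)&(mx<103)&(mx>-100)&(abs(z-.055)<.004)&(im[...,0]-im[...,2]>8)
b=big(m)
# edges per row strip
for k in(-25,-15,-5,5,15,25):
    q=b&(abs(my-k)<4)
    if q.any():print(k,mx[q].min().round(1),mx[q].max().round(1),end=' | ')
print('y',my[b].min(),my[b].max())
r=(im[...,0]>2*im[...,1]+20)&(z>.115)&(z<.125)&(abs(my-130)<30)&(abs(mx)<80)
print('knob x range',mx[r].min(),mx[r].max(),my[r].mean()) if r.any() else print('no knob')
E
python3 blk.py scene5.pkl;python3 blk.py top5.pkl
```

```text
-25 51.9 100.1 | -15 51.8 100.1 | -5 59.0 101.2 | 5 59.7 100.7 | 15 53.9 99.9 | 25 49.2 100.2 | y -41.504676874085696 28.50320333547445
knob x range -50.072417306346416 -28.91221294353751 126.4605832031733
-25 -19.9 68.3 | -15 -20.0 68.3 | -5 -19.1 67.4 | 5 -20.0 68.2 | 15 -19.9 95.9 | 25 -20.3 99.4 | y -38.22653962106102 32.0503741288653
knob x range -43.247121984984865 -28.982747685482178 118.58631843963093
```

Near edge at -20 mm across the full width, so the block is flush and square. The knob is still at 0. I descend behind the knob.

Request:
step_arm --pt "0 -3 15 -2 0.4" --pt "0 -3 35 -2 0.4" --pt "0 -3 52 -2 0.4" --pt "0 -3 63 -2 0.4" --pt "0 -3 65 -2 0.4"

```text
time_s: 6.9
ee_pos: [0.4983, 0.1053, 0.1086]
tool_rot: [-1.561, 0.001, 1.737]
contact_force: [0.5, 0.5, -0.2]
grip_width: 0.0
```

```bash
python3 d.py 12 130 110;python3 - <<'E'
from plant import arm
import cv2,pickle
for n in("wrist","scene"):
    c=arm.read_camera(n);cv2.imwrite(f'pics/{n}6.png',c["image"][:,:,::-1])
E
```

```text
t 6.9 machine xy [-97.1 126.4] z 108.6 F mach [0.6 0.5] -0.2 grip 0.0
tool delta [   3.9   -2.5 -109.1] turn -0.17 tilt [-8.945e+01  6.000e-02]
```

View pics/scene6.png

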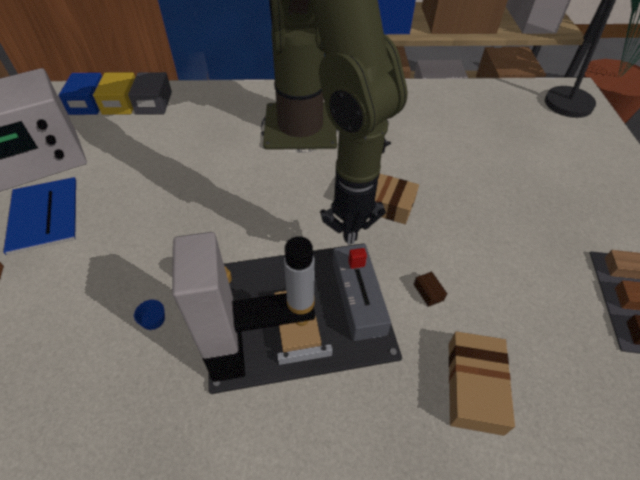

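Fingertips at (352,240), just behind the red knob at (357,258). I push forward.

Request:
step_arm --pt "0 3 -1 -15 0" --pt "0 3 -1 -28 0" --pt "0 3 -1 -36 0" --pt "0 3 -1 -44 0" --pt "0 3 -1 -51 0" --pt "0 3 -1 -58 0" --pt "0 3 -1 -65 0" --pt "0 3 -1 -72 0"

```text
time_s: 8.0
ee_pos: [0.5696, 0.1209, 0.1099]
tool_rot: [-1.562, 0.001, 1.737]
contact_force: [-2.9, -0.5, 3.4]
grip_width: -0.0
```

```bash
python3 d.py 12 130 110
```

```text
t 8.0 machine xy [-24.2 129.7] z 109.9 F mach [-2.9  0. ] 3.4 grip -0.0
tool delta [  0.4  -0.4 -36.2] turn -0.15 tilt [-8.952e+01  5.000e-02]
```

Request:
step_arm --pt "0 0 0 -7 0" --pt "0 0 0 -14 0" --pt "0 0 0 -21 0" --pt "0 0 0 -28 0" --pt "0 0 0 -33 0" --pt "0 0 0 -36 0" --pt "0 0 0 -38 0" --pt "0 0 0 -38 0"

```text
time_s: 9.0
ee_pos: [0.6039, 0.1266, 0.1093]
tool_rot: [-1.556, 0.002, 1.738]
contact_force: [-6.9, -1.0, 5.7]
grip_width: -0.0001
```

```bash
python3 d.py -60 130 110;python3 - <<'E'
from plant import arm
import cv2,pickle
for n in("top","scene"):
    c=arm.read_camera(n);cv2.imwrite(f'pics/{n}7.png',c["image"][:,:,::-1]);pickle.dump(c,open(f'{n}7.pkl','wb'))
E
python3 blk.py scene7.pkl
```

```text
t 9.0 machine xy [ 10.5 129.6] z 109.3 F mach [-7.   0.2] 5.7 grip -0.0001
tool delta [ 0.3  0.4 70.6] turn -0.12 tilt [-89.13   0.12]
-25 51.8 100.1 | -15 52.4 100.1 | -5 78.2 101.0 | 5 76.0 99.7 | 15 53.1 100.1 | 25 47.7 99.4 | y -41.48510282470483 28.238905573041183
knob x range 23.672423450358064 45.49058062116774 126.42928512788617
```

View pics/scene7.png

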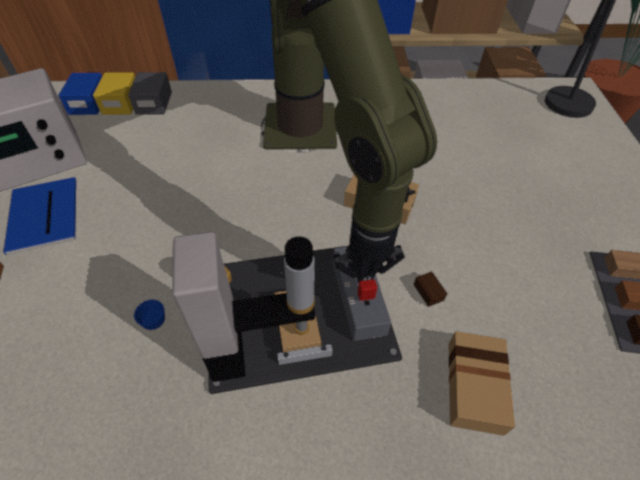

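The knob now spans 24–45 mm, centre 34.5, so the lever is at about 0.074. The probe is down on the block at (302,328). I back off and rise clear.

Request:
step_arm --pt "0 0 0 10 0" --pt "0 0 0 30 0" --pt "0 0 -2 60 0" --pt "0 0 -25 75 0" --pt "0 0 -60 85 0" --pt "0 0 -100 90 0" --pt "0 0 -110 90 0" --pt "0 0 -110 90 0"

```text
time_s: 10.1
ee_pos: [0.5172, 0.112, 0.2209]
tool_rot: [-1.557, 0.002, 1.738]
contact_force: [-0.5, 0.1, -0.1]
grip_width: -0.0002
```

```bash
python3 d.py;python3 - <<'E'
from plant import arm
import cv2,pickle
for n in("top","scene"):
    c=arm.read_camera(n);cv2.imwrite(f'pics/{n}8.png',c["image"][:,:,::-1]);pickle.dump(c,open(f'{n}8.pkl','wb'))
    if n=="scene":cv2.imwrite('pics/scene8c.png',cv2.resize(c["image"][230:380,200:410,::-1],None,fx=3.5,fy=3.5,interpolation=2))
E
python3 blk.py scene8.pkl;python3 blk.py top8.pkl
```

```text
t 10.1 machine xy [-77.4 129.8] z 220.9 F mach [-0.5  0.2] -0.1 grip -0.0002
-25 52.6 99.0 | -15 52.8 100.0 | -5 78.1 100.5 | 5 75.7 99.3 | 15 53.3 100.6 | 25 47.0 99.7 | y -41.500973774686294 28.41412323141142
knob x range 24.986308905672907 45.29280354024369 126.26153834533051
-25 -19.8 68.4 | -15 -18.8 68.3 | -5 -19.4 66.5 | 5 -19.8 66.9 | 15 -19.9 95.6 | 25 -19.9 100.0 | y -38.27205807242222 32.0442467465971
knob x range 23.596448763396946 44.37354664353342 124.42923078049964
```

View pics/scene8c.png

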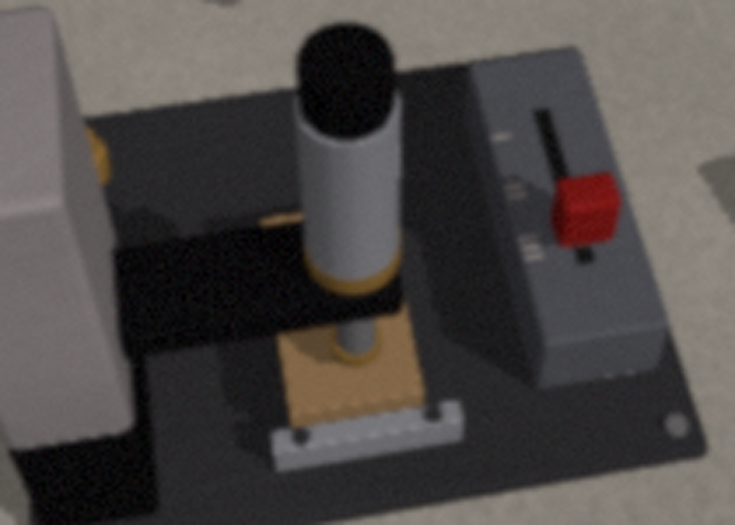

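View pics/top8.png

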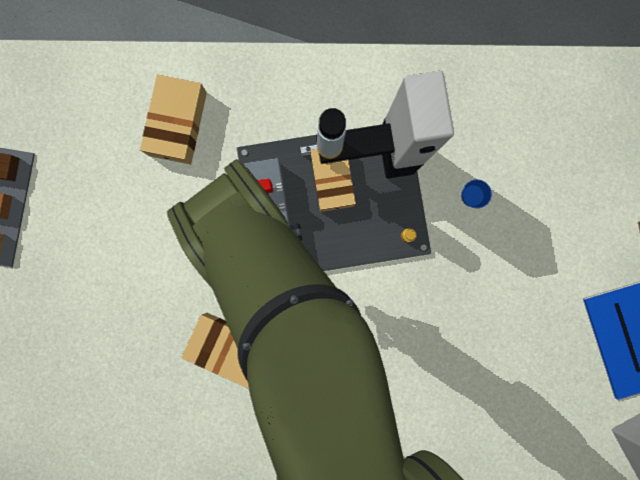

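The probe is down on the block at the fence and the lever is at the second stop (knob centre 34–35 mm). The weight, at (409,236), and the dish, at (476,194), have not moved. I hand the job in.

```bash
python3 -c "
from plant import arm
print(arm.close_job())"
```

```text
the job is handed in; nothing more can be done
None
```

I pushed the striped block flush against the fence, then pushed the red lever to its second stop, and handed the job in at about 10 s. No verdict was reported.

- **Block:** I pushed it with two spread fingertips; at the fence it took 13 N without moving further. Its far edge measures 99–100.6 mm across the width (fence at 100 mm) and its near edge about -20 mm throughout, so it is square.
- **Lever and probe:** The knob centre measures 34–35 mm after I let go, which matches the second stop at 34 mm. The scene view shows the probe down on the block, but I saw that contact only in the picture and did not measure its force.
- **Other things:** The weight and dish looked unmoved in the last top view. The arm hid the spare block there, but it looked unmoved in earlier scene views. The gripper ended clear of everything, at 0.22 m height, with about 0.5 N read on the tool.

No check failed. The two cameras differed by about 3 mm sideways, which is near the calibration limit and does not affect the result.

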